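# Lock the ware box with its T-key

## Task

Two plywood ware boxes stand on the bench; one is already locked with its key, the lid slot of the other is empty. Take the T-key with the flat bar handle (not the round-knobbed plug) out of the rack, pass its toggle foot through the empty slot near the middle, and give it a quarter turn so that the foot lies across the slot under the lid and holds. Leave the key standing upright with its collar flat on the lid.

Things in the scene. Friction and masses are not known exactly. Their poses are not given: they have to be found in the camera images.
- key_grip (a point): T-key, 150 to 310 g, upright in the rack: centre of its wooden bar handle, half-way up the bar; z up. Bar 70 mm long (x), 14 thick (y: grip across this), 24 high. Below this point on the key's axis: 14 mm neck, round collar 56 mm across (top 36, underside 44 mm below), 14 mm shaft, toggle foot. Key stands on its collar.
- key_foot (a point): Centre of the T-key's steel toggle foot, 71 mm below the handle point; same axes. Foot 60 mm long (x, parallel to the bar), 12 wide (y), 10 high; 22 mm of shaft between its top and the collar.
- slot (a point): Empty slot in the lid of the unlocked plywood ware box (200 x 160 x 110 mm high, fixed): slot centre at the lid's top face, z up. Slot 80 mm long (x), 30 wide (y), right through the 8 mm lid; hollow 94 mm below. With the collar on the lid the handle point is 44 mm above this point, the foot's top 14 mm under the lid, free to turn either way. The other box has a key in its slot, bar across.
- rack: Fixed aluminium rack, 120 (x) x 230 (y) x 70 mm high; origin: centre of its underside. Two slots along x, 80 x 30 mm, centred at y = +55 and -55 mm. The T-key hangs in one by its collar, foot along the slot: it lifts straight out. In the other stands a plug with a round knob and a plain straight pin, not needed.
Not all that is in view belongs to the job. What is shaped like the part that bears key_grip but orange or pink is not meant.

How it is judged:
On the way:
1. the toggle foot enters the empty slot lengthwise (horizontal distance between key_grip and slot below 0.02 m and z of key_grip in the frame of slot below 0.07 m and angle between the x axis of key_grip and the x axis of slot, either way round below 0.6 rad), for 0.05 s.
At the end, for the whole second after the job is handed in: The T-key stands upright (within 8 degrees) and at rest in the slot of the unlocked box, within 20 mm of the slot's centre, its collar on the lid (handle point 38 to 50 mm above the lid), its bar and foot turned across the slot (65 degrees or more from the slot's length, either way) (horizontal distance between key_grip and slot below 0.02 m and z of key_grip in the frame of slot between 0.038 and 0.05 m and angle between the x axis of key_grip and the x axis of slot, either way round above 1.13 rad and angle between key_grip's own z axis and vertical below 0.15 rad and linear speed of key below 0.02 m/s); the robot touches nothing.
It also fails if it takes over 40 s, if anything falls off the work surface, if the arm or the gripper's body presses on something with over 40 N, if the wrist force passes 120 N, or if a joint passes its speed limit or range.

## Robot

A 6-joint arm with a two-finger parallel gripper is mounted at the origin on the work surface. World frame = base frame: x ahead of the robot, y to its left, z up, the work surface at z = 0. Lengths are in m, angles in rad, forces in N, time in s.
With the tool pointing down it reaches from about 0.35 to 0.775 m from the base axis. Payload 5.5 kg.
Tool frame: the origin (TCP) lies at the very end of the fingers, on their centre line; the grasp point (between the pads) lies 19 mm behind it; x points along the fingers, y is the direction in which the jaws open and shut, and the axes are right-handed (so a half turn about x gives the same grasp; the last joint's range is limited). The gripper opens to 85 mm and grips with 20 to 120 N. Pads are 22 mm wide; open, the fingers measure 114 mm over their backs; the gripper's body (76 mm by 85 mm) begins 54 mm behind the grasp point. The pads swing forward as they close: fully open they stand 13 mm farther back than shut.
Start: joints at [1.007, 0.313, 0.046, 1.304, 0, 1.431], TCP at [0.236, 0.524, 0.231] pointing down, gripper open.
Joint ranges: [-2.76, 2.76], [-0.86, 1.69], [-1.03, 1.26], [-2.2, 2.34], [-1.47, 1.5], [-3.14, 3.14]. Speed limits (rad/s): [2.57, 2.57, 3.14, 3.14, 3.14, 3.14].

## Interface

Orientations are given as a unit quaternion [w, x, y, z].
In Python, from workcell import readout, cams, env, finder gives the robot as it stands.
- The arm moves only by the tool drive_tool, never from a script. Its argument "moves" is a list that holds one entry, the list of rows, each a list of 7 numbers: the shift along the tool's x, y, z in m, then the turn, a rotation vector about the tool's x, y, z in rad, then the closure in counts, from 0 (fully open) to 255 (shut). A call has exactly 5 rows; each row is the pose to reach, as a shift and turn from the pose measured when the call began, along the tool's axes at that moment; what a row does not reach only later rows make up. A row lasts 1/8 s, in which the tool goes at most 62.5 mm and 10.7 degrees, less where a joint would pass 70% of its speed; a pose out of reach is approached as far as the arm can. A call with a gripper value outside its range is refused whole. The fingers move at their own pace and stop on an object; "squeeze" is the grip in N (left out, the last holds). Time passes only in rows, so rows that repeat a pose let the fingers close, or fill a call up. It gives the time, the measured TCP pose, the force and the opening at its end, in the units of the state.
- readout.get_state(): the state, without advancing time (a new reading comes with each control period).
- cams.read_camera(name): name is "scene" or "side" or "wrist"; returns the picture (384x512x3 uint8, blue, green, red); there is no depth.
- cams.camera_params(name): a dict with "mtx" (3x3 intrinsics, pixels), "dist" ([k1, k2, p1, p2, k3] as OpenCV has them; the pictures are not rectified), "R" (3x3) and "t" (3): a world point X has camera coordinates R X + t; the wrist camera has in their place "mount" (4x4, takes a point from camera to tool coordinates, whose origin is the TCP and whose axes are the tool frame's). Camera axes: x right, y down, z forward; pixel columns grow to the right and rows downward; lengths in m; the calibration is good to about 2 mm. A picture is of the moment at which its call begins: read the wrist's pose just before it. camera_params takes no time and is no camera call.
- env.hand_in(): hands the job in, once; it reports no verdict.
Trained networks look in the newest picture that a camera, given by its name, has taken for a name from the list of things; names that differ only in an ending like _2 or _b are one class to them, and where a whole thing is asked for, a point or a joint stands for the part that bears it (a point fixed in the world has none). Each returns a list of dicts, best first, with "conf" (0 to 1); they miss things now and then, are a little off and sometimes report something else, mostly with a low value. They report only what shows in the picture. A call takes as long as a camera call. They do not tell look-alikes from the thing itself.
- finder.regions_of(camera, name): "pixels" (384x512 bool, what is visible of it) and "point" ([column, row] in pixels, amid what is visible of it).
The state is a dict: "clock": time; "joint_pos": joint angles; "qvel": joint speeds; "tau": joint torques, N m; "tcp_pos": TCP position; "orientation": TCP orientation; "wrist_force": force on the tool from outside, world axes, zero at the start; "ft_torque": the same for the moment, N m; "finger_gap": finger opening in m.
Only numpy, scipy, OpenCV 4.12 (cv2) and the standard library are available. Lean on these libraries where they do the work, as an engineer would, in place of code of your own. Each camera call takes 0.05 s, during which the arm holds its last target.

## Working session

There is one attempt and no reset: what is moved stays moved. The work goes in short steps, Python scripts to look and compute and a tool call to move; the robot and the scene stay as the last step left them, time stands still between calls to the robot, and variables do not carry over. Pictures are saved under pics/ and viewed, and the job is handed in when it is done.

Besides the shell and the picture viewer there is one more tool, called after ">>>" as a command line: name --argument value ..., lists and objects as JSON in quotes. drive_tool: Moves the arm, as the interface text tells. Its arguments: {"type":"object","properties":{"moves":{"type":"array"},"squeeze":{"type":"number"}},"required":["moves"]}

```bash
mkdir -p pics; ls; python3 - <<'E'
from workcell import readout,cams
import cv2,numpy as np
print(readout.get_state())
for n in ["scene","side","wrist"]:
    cv2.imwrite(f"pics/{n}0.png",cams.read_camera(n)); print(n,cams.camera_params(n))
E
```

```text
pics
{'clock': 0.0, 'joint_pos': array([1.00743542e+00, 3.14022635e-01, 4.49899604e-02, 1.30361865e+00,
       6.07404717e-06, 1.43121632e+00]), 'qvel': array([ 0.00078947, -0.00031572,  0.00040724,  0.00143547, -0.00010674,
       -0.00019351]), 'tau': array([ 3.38158825e-03, -4.80628109e+01,  2.98533511e+01,  1.95060176e-02,
        2.06065474e-04,  7.01652198e-06]), 'tcp_pos': array([0.23616531, 0.52369896, 0.23040073]), 'orientation': array([ 0.69106429,  0.14809546,  0.69151991, -0.14932547]), 'wrist_force': array([-0.05430796, -0.31139216,  0.59917536]), 'ft_torque': array([-0.02074971, -0.00024947, -0.02324391]), 'finger_gap': 0.0857463924021874}
scene {'mtx': array([[463.23162124,   0.        , 253.44519043],
       [  0.        , 463.23162124, 190.76064299],
       [  0.        ,   0.        ,   1.        ]]), 'dist': array([-0.12370165,  0.        ,  0.        ,  0.        ,  0.        ]), 'R': array([[ 0.3737994 ,  0.9274103 , -0.01356968],
       [ 0.66253806, -0.2772221 , -0.69583851],
       [-0.64908962,  0.25111359, -0.71807008]]), 't': array([-0.18529468, -0.26254262
[... 372 characters left out ...]
   [ 0.25224096,  0.82928594, -0.49865753]]), 't': array([-0.47952934,  0.14500876,  1.00614131])}
wrist {'mtx': array([[285.70468087,   0.        , 255.36876479],
       [  0.        , 285.70468087, 190.02838086],
       [  0.        ,   0.        ,   1.        ]]), 'dist': array([-0.05770925,  0.        ,  0.        ,  0.        ,  0.        ]), 'mount': array([[ 1.41134833e-03, -3.05582316e-01,  9.52164616e-01,
        -1.41565007e-01],
       [ 9.99998999e-01,  3.35519297e-04, -1.37457130e-03,
         3.55760520e-04],
       [ 1.00575081e-04,  9.52165603e-01,  3.05582484e-01,
        -7.85996064e-02],
       [ 0.00000000e+00,  0.00000000e+00,  0.00000000e+00,
         1.00000000e+00]])}
```

View pics/scene0.png

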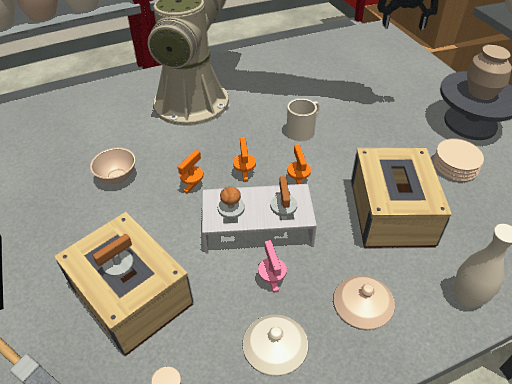

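View pics/side0.png

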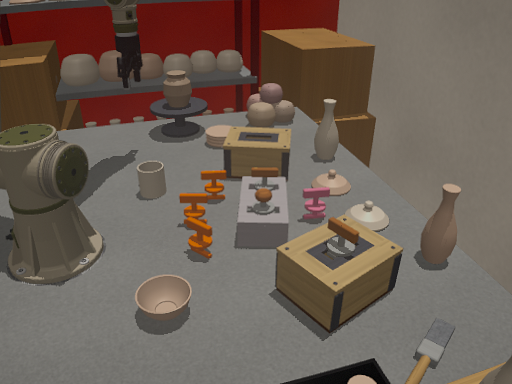

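View pics/wrist0.png

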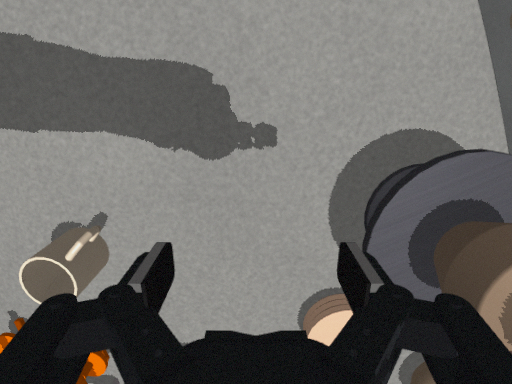

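Scene view: the rack is at about (258,215). The wooden bar key is in it at (285,193) and the round-knob plug at (231,198). The orange and pink look-alikes stand on the bench. The empty slot is in the right-hand box at (403,180); the left box (112,255) is already locked. Next I'll measure in both views.

```bash
cat > h.py <<'E'
import numpy as np,cv2
from scipy.spatial.transform import Rotation as Rn
from workcell import readout,cams,finder
def pose(n,st=None):
    p=cams.camera_params(n)
    if n!='wrist': return p,np.array(p['R']),np.array(p['t'])
    st=st or readout.get_state(); q=st['orientation']
    T=np.eye(4);T[:3,:3]=Rn.from_quat([q[1],q[2],q[3],q[0]]).as_matrix();T[:3,3]=st['tcp_pos']
    C=np.linalg.inv(T@p['mount']); return p,C[:3,:3],C[:3,3]
def ray(n,uv,st=None):
    p,R,t=pose(n,st)
    x=cv2.undistortPoints(np.array(uv,float).reshape(-1,1,2),p['mtx'],p['dist']).reshape(-1,2)
    d=np.c_[x,np.ones(len(x))]@R
    return -R.T@t,d
def onz(n,uv,z,st=None):
    o,d=ray(n,uv,st); return o+d*((z-o[2])/d[:,2])[:,None]
def proj(n,X,st=None):
    p,R,t=pose(n,st)
    return cv2.projectPoints(np.array(X,float).reshape(-1,1,3),cv2.Rodrigues(R)[0],t,p['mtx'],p['dist'])[0].reshape(-1,2)
def tri(a,ua,b,ub):
    o1,d1=ray(a,ua);o2,d2=ray(b,ub);d1=d1[0];d2=d2[0]
    s=np.linalg.lstsq(np.c_[d1,-d2],o2-o1,rcond=None)[0]
    A=o1+s[0]*d1;B=o2+s[1]*d2
    return (A+B)/2,np.linalg.norm(A-B)
E
python3 - <<'E'
from h import *
for n in ["scene","side"]:
    im=cams.read_camera(n)
    for k in ["key_grip","slot","rack"]:
        for r in finder.regions_of(n,k):
            m=r['pixels'];ys,xs=np.nonzero(m)
            print(n,k,round(r['conf'],2),r['point'],xs.min(),xs.max(),ys.min(),ys.max(),m.sum())
s=cv2.imread('pics/scene0.png');d=cv2.imread('pics/side0.png')
a=cv2.resize(s[140:260,190:460],None,fx=2.9,fy=2.9,interpolation=cv2.INTER_CUBIC)
b=cv2.resize(d[115:250,200:320],None,fx=4.4,fy=4.4,interpolation=cv2.INTER_CUBIC)
cv2.imwrite('pics/a.png',a);cv2.imwrite('pics/b.png',b)
E
```

```text
scene key_grip 0.94 [279.2, 202.3] 270 296 176 219 651
scene key_grip 0.86 [297.2, 167.4] 287 310 144 183 544
scene key_grip 0.7 [188.2, 172.9] 179 201 151 192 571
scene slot 0.56 [398.2, 195.9] 350 450 147 248 8519
scene rack 0.72 [260.5, 214.2] 202 316 184 252 3738
side key_grip 0.93 [197.7, 200.7] 180 206 193 222 538
side key_grip 0.83 [263.2, 174.9] 251 277 167 189 474
side key_grip 0.83 [204.4, 236.6] 187 212 217 256 643
side key_grip 0.72 [216.7, 181.8] 200 226 169 198 551
side key_grip 0.62 [315.9, 202.2] 303 329 187 218 632
side slot 0.77 [256.2, 151.7] 222 290 127 179 2896
side rack 0.64 [261.3, 218.7] 236 288 176 247 2753
```

View pics/a.png

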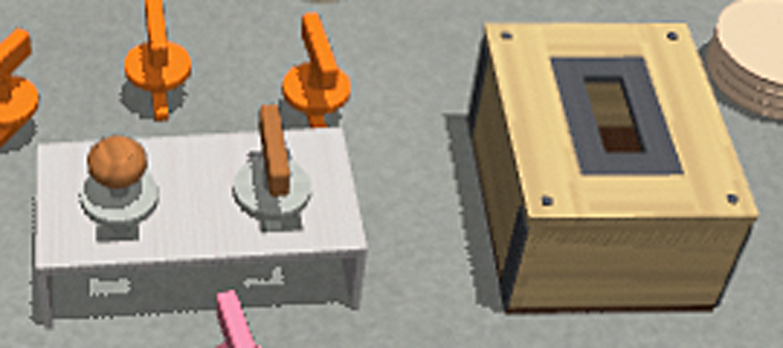

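View pics/b.png

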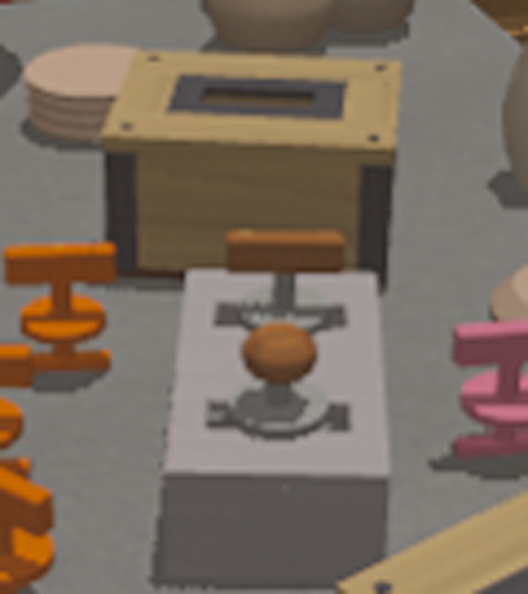

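The key meant is the wooden-brown bar in the rack, at scene (283,191) and side (265,172). Of the others, the orange ones at scene (190,172), (245,160) and (299,165) and the pink one at (272,265) are excluded by colour. The plug at (231,198) has a round knob. Now I'll turn the hand-picked corners into positions.

```bash
python3 - <<'E'
from h import *
np.set_printoptions(precision=4,suppress=True)
A=lambda P:np.array(P)/2.9+[190,140]-[.33,.33]
B=lambda P:np.array(P)/4.4+[200,115]-[.39,.39]
def rep(n,P,z):
    X=onz(n,P,z); e=np.diff(np.r_[X,X[:1]],axis=0)
    print(n,X.mean(0),np.linalg.norm(e,axis=1),np.degrees(np.arctan2(e[:,1],e[:,0])))
print('lid');rep('scene',A([(485,24),(692,22),(757,217),(527,217)]),.11)
rep('side',B([(140,52),(402,62),(392,150),(104,138)]),.11)
print('slot');rep('scene',A([(583,77),(627,77),(650,153),(605,153)]),.11)
rep('side',B([(205,90),(317,95),(315,111),(200,104)]),.11)
print('plate');rep('scene',A([(551,58),(643,57),(684,174),(585,174)]),.11)
rep('side',B([(180,75),(346,83),(341,118),(169,110)]),.11)
print('rack');rep('scene',A([(37,146),(342,130),(368,248),(37,268)]),.07)
rep('side',B([(188,270),(378,270),(388,474),(167,470)]),.07)
print('bar top');rep('scene',A([(259,106),(279,105),(290,188),(270,192)]),.126)
print('collar',onz('scene',A([(273,188)]),.078),onz('side',B([(285,312)]),.078))
print('bar side top edge',onz('side',B([(228,230),(286,231),(344,231)]),.126))
E
```

```text
lid
scene [0.5977 0.2973 0.11  ] [0.1651 0.2031 0.1592 0.1985] [  68.605   -24.3643 -112.9784  157.2994]
side [0.5981 0.2947 0.11  ] [0.1972 0.162  0.1954 0.162 ] [ -22.1967 -113.2737  157.7914   67.3824]
slot
scene [0.5988 0.2977 0.11  ] [0.0335 0.0788 0.0325 0.0787] [  67.5695  -23.1711 -112.7246  157.5939]
side [0.5969 0.2914 0.11  ] [0.0807 0.0295 0.0818 0.0262] [ -22.9578 -111.3748  154.7857   66.5871]
plate
scene [0.598  0.2976 0.11  ] [0.0714 0.1216 0.0705 0.1199] [  68.548   -21.9258 -112.8079  158.5141]
side [0.5988 0.2983 0.11  ] [0.1218 0.065  0.1209 0.0661] [ -23.59   -112.484   156.9135   68.2914]
rack
scene [ 0.5212 -0.0003  0.07  ] [0.2297 0.1161 0.2296 0.1176] [  71.4947  -17.6256 -108.1458  162.3929]
side [0.5211 0.0016 0.07  ] [0.1209 0.233  0.1173 0.2288] [ -16.3913 -108.9076  161.6162   71.9678]
bar top
scene [0.5467 0.0475 0.126 ] [0.0142 0.0797 0.0139 0.0823] [ 71.3861 -19.4626 -97.7116 160.9489]
collar [[0.5423 0.0503 0.078 ]] [[0.5375 0.0443 0.078 ]]
bar side top edge [[0.5086 0.0675 0.126 ]
 [0.5413 0.0565 0.126 ]
 [0.5745 0.0468 0.126 ]]
```

Lid 200×160, slot 80×30 and rack 230×120 all come out at the right size, and the two views agree. The slot is at (0.598,0.297), yaw -22.8°, and the key is near (0.539,0.053), yaw about -18°. Next is the first transfer.

```bash
cat >> h.py <<'E'
def plan(target,yaw_deg,tilt0=True):
    """yaw of tool y axis in world; prints tool-frame shift & rotvec for tool-down pose, both half-turn options"""
    st=readout.get_state();q=st['orientation']
    R=Rn.from_quat([q[1],q[2],q[3],q[0]]).as_matrix()
    y=R[:,1];print('clock',round(st['clock'],3),'tcp',st['tcp_pos'].round(4),'yaw y',np.degrees(np.arctan2(y[1],y[0])).round(2),'x axis',R[:,0].round(3),'j',st['joint_pos'].round(3),'F',st['wrist_force'].round(1),'gap',round(st['finger_gap'],4))
    for yw in (yaw_deg,yaw_deg+180):
        a=np.radians(yw);Y=np.array([np.cos(a),np.sin(a),0]);X=np.array([0,0,-1.])
        T=np.c_[X,Y,np.cross(X,Y)]
        print(yw,'shift',(R.T@(np.array(target)-st['tcp_pos'])).round(4),'rot',Rn.from_matrix(R.T@T).as_rotvec().round(4))
E
python3 - <<'E'
from h import *
plan([.539,.053,.24],72.5)
E
```

```text
clock 0.55 tcp [0.2365 0.5241 0.2313] yaw y 65.72 x axis [ 0.  0. -1.] j [ 1.007  0.313  0.046  1.304 -0.     1.431] F [0.1 1.  1.1] gap 0.0852
72.5 shift [-0.0087 -0.305   0.4695] rot [-1.184e-01  0.000e+00 -1.000e-04]
252.5 shift [-0.0087 -0.305   0.4695] rot [ 3.0232e+00 -1.0000e-04 -0.0000e+00]
```

>>> drive_tool --moves '[[[-0.01,-0.033,0.051,-0.02,0,0,0],[-0.02,-0.066,0.102,-0.04,0,0,0],[-0.02,-0.099,0.153,-0.06,0,0,0],[-0.02,-0.132,0.203,-0.08,0,0,0],[-0.02,-0.165,0.254,-0.1,0,0,0]]]' --squeeze 60

```text
clock: 1.18
tcp_pos: [0.401, 0.2677, 0.2517]
orientation: [0.698, 0.114, 0.698, -0.113]
wrist_force: [0.9, 1.1, 0.8]
finger_gap: 0.0855
```

```bash
python3 - <<'E'
from h import *
plan([.539,.053,.22],72.5)
E
```

```text
clock 1.175 tcp [0.401  0.2677 0.2517] yaw y 71.51 x axis [ 0.001  0.001 -1.   ] j [ 0.422  0.126 -0.143  1.301  0.     0.745] F [0.9 1.1 0.8] gap 0.0855
72.5 shift [ 0.0317 -0.1599  0.199 ] rot [-0.0173  0.0008 -0.0009]
252.5 shift [ 0.0317 -0.1599  0.199 ] rot [ 3.1243e+00 -1.4000e-03 -1.3000e-03]
```

>>> drive_tool --moves '[[[0.006,-0.034,0.043,-0.005,0,0,0],[0.012,-0.068,0.085,-0.01,0,0,0],[0.018,-0.102,0.127,-0.017,0,0,0],[0.025,-0.136,0.168,-0.017,0,0,0],[0.032,-0.16,0.199,-0.017,0,0,0]]]'

```text
clock: 1.8
tcp_pos: [0.5401, 0.0507, 0.2196]
orientation: [0.699, 0.108, 0.698, -0.108]
wrist_force: [-0.7, 0.4, 0.8]
finger_gap: 0.0855
```

```bash
python3 - <<'E'
from h import *
im=cams.read_camera('wrist')
plan([.539,.053,.22],72.5)
cv2.imwrite('pics/w1.png',im)
for r in finder.regions_of('wrist','key_grip'):
    m=r['pixels'];ys,xs=np.nonzero(m);print(round(r['conf'],2),r['point'],xs.min(),xs.max(),ys.min(),ys.max())
print(proj('wrist',[[.539,.053,.126],[.539,.053,.078]]))
c=cv2.resize(im[150:300,170:340],None,fx=3.9,fy=3.9,interpolation=cv2.INTER_CUBIC);cv2.imwrite('pics/w1c.png',c)
E
```

```text
clock 1.85 tcp [0.5423 0.0475 0.2183] yaw y 72.23 x axis [ 0.002 -0.002 -1.   ] j [-0.059  0.256 -0.064  1.249 -0.002  0.251] F [ 3.  -1.5  0.5] gap 0.0856
72.5 shift [-0.0017  0.0043 -0.0048] rot [-0.0048  0.0028  0.0012]
252.5 shift [-0.0017  0.0043 -0.0048] rot [ 3.1368e+00  1.8000e-03 -4.5000e-03]
0.95 [253.2, 176.4] 229 281 143 225
0.95 [182.8, 10.0] 156 210 0 33
0.89 [309.5, 34.3] 281 334 0 67
0.72 [54.2, 33.5] 12 100 0 61
[[258.4955461  190.83855524]
 [258.07850894 176.32038552]]
```

View pics/w1.png

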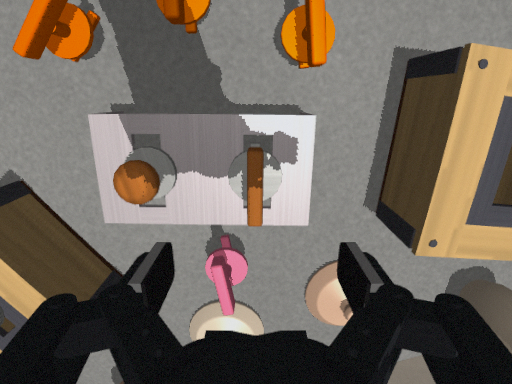

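View pics/w1c.png

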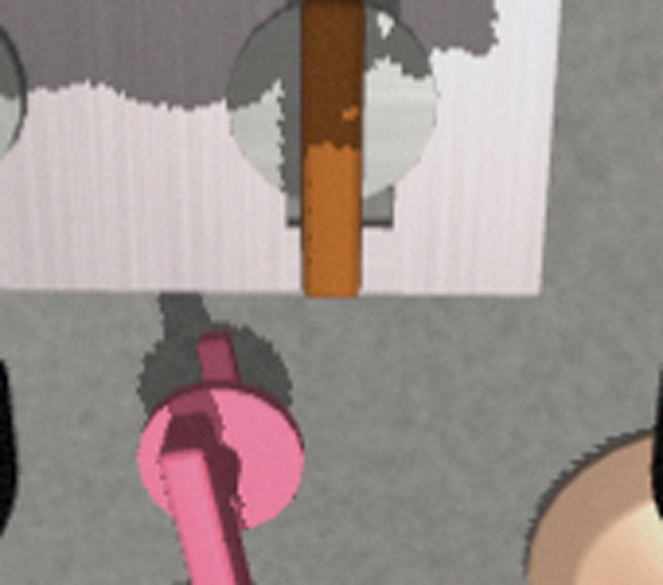

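Wrist view: the wooden bar runs upright in the picture, columns 248–263, rows 147–226, aligned with the jaws. The plug knob is at (136,182). The arm was still settling, so I'll take one settled measurement.

```bash
python3 - <<'E'
from h import *
np.set_printoptions(precision=4,suppress=True)
cams.read_camera('wrist')
st=readout.get_state();im=cams.read_camera('wrist');s2=readout.get_state()
print(st['tcp_pos'],s2['tcp_pos'])
cv2.imwrite('pics/w2.png',im)
h=cv2.cvtColor(im,cv2.COLOR_BGR2HSV)
m=((h[...,0]>5)&(h[...,0]<16)&(h[...,1]>170)).astype(np.uint8);m[:130]=0;m[240:]=0;m[:,:220]=0;m[:,300:]=0
ys,xs=np.nonzero(m);print(xs.min(),xs.max(),ys.min(),ys.max(),m.sum())
for y in range(ys.min(),ys.max()+1,8): x=np.nonzero(m[y])[0]; print(y,x.min(),x.max())
r=cv2.minAreaRect(np.c_[xs,ys].astype(np.float32));b=cv2.boxPoints(r);print(r,b)
X=onz('wrist',b,.126,st);print(X,X.mean(0))
plan([.539,.053,.095],72.5)
E
```

```text
[0.5395 0.0512 0.219 ] [0.5389 0.0523 0.2193]
247 261 149 226 1123
149 249 260
157 247 261
165 247 261
173 247 261
181 247 261
189 247 261
197 247 261
205 247 261
213 247 261
221 248 260
((254.0, 187.5), (77.0, 14.0), 90.0) [[247. 149.]
 [261. 149.]
 [261. 226.]
 [247. 226.]]
[[0.5004 0.0565 0.126 ]
 [0.5039 0.0676 0.126 ]
 [0.5703 0.0468 0.126 ]
 [0.5665 0.0348 0.126 ]] [0.5353 0.0514 0.126 ]
clock 2.0 tcp [0.5389 0.0523 0.2193] yaw y 72.38 x axis [ 0.     0.001 -1.   ] j [-0.052  0.252 -0.067  1.253  0.001  0.255] F [-0.8  0.2  0.1] gap 0.0855
72.5 shift [ 0.1243  0.0006 -0.0001] rot [-0.0021 -0.0002 -0.0009]
252.5 shift [ 0.1243  0.0006 -0.0001] rot [ 3.1395 -0.0014  0.0004]
```

The measured bar is 69.6 mm long and 14 wide, yaw -18.2°, centred at (0.536,0.052), which fits. Descending to grasp.

>>> drive_tool --moves '[[[0.04,0,-0.001,0,0,0,0],[0.08,0,-0.002,0,0,0,0],[0.105,0,-0.002,0,0,0,0],[0.123,0,-0.002,0,0,0,0],[0.123,0,-0.002,0,0,0,0]]]'

```text
clock: 2.62
tcp_pos: [0.5352, 0.0543, 0.0955]
orientation: [0.698, 0.108, 0.7, -0.107]
wrist_force: [-0.3, 0.2, -0.1]
finger_gap: 0.0852
```

>>> drive_tool --moves '[[[0,0,0,0,0,0,120],[0,0,0,0,0,0,255],[0,0,0,0,0,0,255],[0,0,0,0,0,0,255],[0,0,0,0,0,0,255]]]' --squeeze 60

```text
clock: 3.25
tcp_pos: [0.5355, 0.0541, 0.0959]
orientation: [0.698, 0.108, 0.7, -0.108]
wrist_force: [-0.8, -0.8, 4.6]
finger_gap: 0.013
```

```bash
python3 - <<'E'
from h import *
cv2.imwrite('pics/w3.png',cams.read_camera('wrist'))
plan([.537,.052,.096],72.5)
E
```

```text
clock 3.3 tcp [0.5355 0.0541 0.0959] yaw y 72.47 x axis [-0.002  0.001 -1.   ] j [-0.049  0.324 -0.283  0.966  0.001  0.257] F [-1.9 -1.1  4.1] gap 0.0128
72.5 shift [-0.0001 -0.0015  0.0021] rot [-0.0005 -0.0024 -0.0003]
252.5 shift [-0.0001 -0.0015  0.0021] rot [ 3.1411e+00 -5.0000e-04  3.8000e-03]
```

View pics/w3.png

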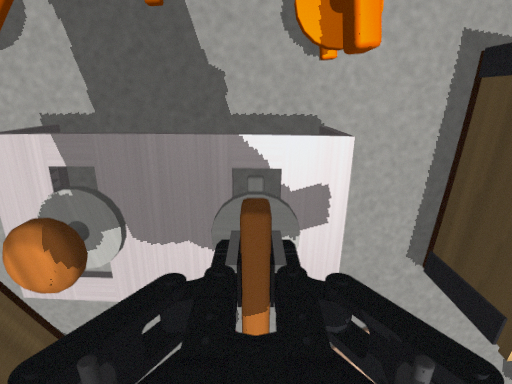

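The bar is held between the pads (gap 13 mm). Lifting straight up.

>>> drive_tool --moves '[[[-0.01,0,0,0,0,0,255],[-0.035,0,0,0,0,0,255],[-0.07,0,0,0,0,0,255],[-0.105,0,0,0,0,0,255],[-0.125,0,0,0,0,0,255]]]' --squeeze 80

```text
clock: 3.92
tcp_pos: [0.5362, 0.054, 0.223]
orientation: [0.699, 0.108, 0.699, -0.107]
wrist_force: [0.3, 0.2, -2.0]
finger_gap: 0.0126
```

```bash
python3 - <<'E'
from h import *
cv2.imwrite('pics/w4.png',cams.read_camera('wrist'))
cv2.imwrite('pics/d4.png',cams.read_camera('side')[60:260,150:350])
plan([.598,.297,.225],67.2)
E
```

```text
clock 4.025 tcp [0.5371 0.054  0.2235] yaw y 72.47 x axis [ 0.002  0.001 -1.   ] j [-4.900e-02  2.450e-01 -6.500e-02  1.259e+00  1.000e-03  2.570e-01] F [-0.5  1.1 -2. ] gap 0.013
67.2 shift [-0.0011  0.2501 -0.0151] rot [ 0.092   0.0017 -0.0017]
247.2 shift [-0.0011  0.2501 -0.0151] rot [-3.0496e+00  2.6000e-03  2.6000e-03]
```

View pics/w4.png

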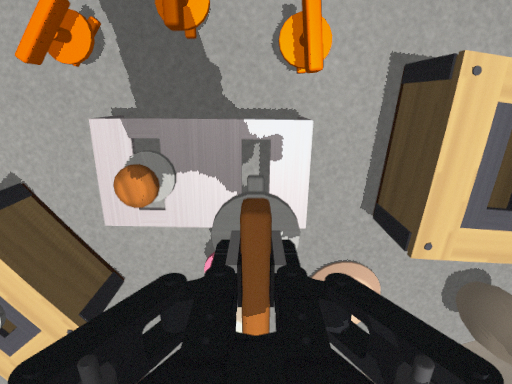

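View pics/d4.png

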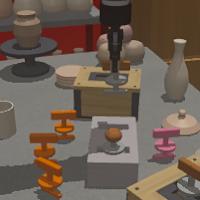

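The key is held, its bar at columns 240–270 and foot tip showing at (256,185), and the rack slot behind it is empty. I'll check the key's offset in the hand, then move over the slot.

```bash
python3 - <<'E'
from h import *
p=cams.camera_params('wrist');M=p['mount'];Mi=np.linalg.inv(M)
def pr(X):
    return cv2.projectPoints(np.array(X,float).reshape(-1,1,3),cv2.Rodrigues(Mi[:3,:3])[0],Mi[:3,3],p['mtx'],p['dist'])[0].reshape(-1,2).round(1)
for dx in(-.004,0,.004):
  for dz in (-.003,0,.003):
    print(dx,dz,pr([[-.031+dx,-.007,.035+dz],[-.031+dx,.007,.035+dz],[-.031+dx,0,-.035+dz],[.017+dx,.028,dz],[.017+dx,-.028,dz],[.017+dx,0,.028+dz],[.047+dx,0,.03+dz]]).tolist())
c=cv2.resize(cv2.imread('pics/w4.png')[165:345,195:315],None,fx=3.3,fy=3.3,interpolation=cv2.INTER_CUBIC);cv2.imwrite('pics/w4c.png',c)
E
```

```text
-0.004 -0.003 [[240.3, 341.1], [269.4, 341.1], [254.7, 205.3], [301.9, 231.5], [208.2, 231.4], [255.1, 271.8], [255.2, 250.5]]
-0.004 0 [[240.4, 345.8], [269.3, 345.8], [254.7, 212.2], [301.7, 236.0], [208.5, 235.9], [255.1, 275.8], [255.2, 254.1]]
-0.004 0.003 [[240.5, 350.4], [269.2, 350.4], [254.7, 219.1], [301.4, 240.4], [208.7, 240.4], [255.1, 279.8], [255.2, 257.7]]
0 -0.003 [[240.7, 334.7], [269.0, 334.7], [254.8, 201.8], [300.9, 228.6], [209.3, 228.5], [255.1, 268.2], [255.2, 247.8]]
0 0 [[240.8, 339.3], [268.9, 339.3], [254.8, 208.6], [300.7, 233.0], [209.5, 232.9], [255.1, 272.2], [255.2, 251.4]]
0 0.003 [[240.9, 343.9], [268.8, 343.9], [254.8, 215.3], [300.4, 237.4], [209.8, 237.3], [255.1, 276.1], [255.2, 254.9]]
0.004 -0.003 [[241.1, 328.6], [268.7, 328.6], [254.8, 198.6], [300.0, 225.8], [210.2, 225.7], [255.1, 264.8], [255.2, 245.2]]
0.004 0 [[241.2, 333.2], [268.6, 333.2], [254.8, 205.2], [299.7, 230.1], [210.5, 230.1], [255.1, 268.7], [255.2, 248.7]]
0.004 0.003 [[241.3, 337.7], [268.5, 337.7], [254.8, 211.7], [299.5, 234.5], [210.7, 234.4], [255.1, 272.6], [255.2, 252.2]]
```

View pics/w4c.png

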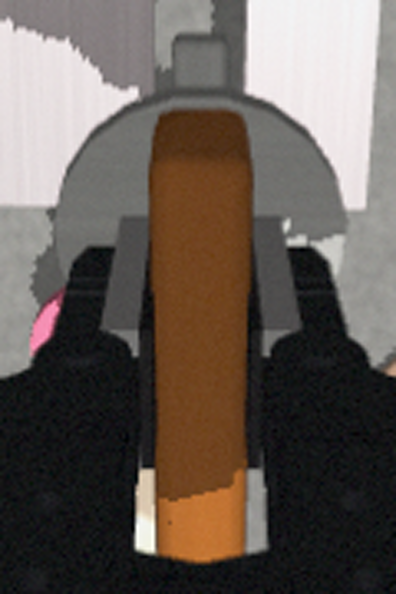

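>>> drive_tool --moves '[[[0,0.04,-0.003,0.02,0,0,255],[0,0.09,-0.006,0.04,0,0,255],[-0.001,0.14,-0.009,0.06,0,0,255],[-0.001,0.19,-0.012,0.08,0,0,255],[-0.001,0.23,-0.014,0.092,0,0,255]]]'

```text
clock: 4.65
tcp_pos: [0.5926, 0.2794, 0.223]
orientation: [0.693, 0.14, 0.693, -0.139]
wrist_force: [0.3, -0.4, -1.9]
finger_gap: 0.0126
```

```bash
python3 - <<'E'
from h import *
plan([.598,.297,.225],67.2)
E
```

```text
clock 4.65 tcp [0.5926 0.2794 0.223 ] yaw y 67.23 x axis [-0.  0. -1.] j [3.180e-01 4.770e-01 2.690e-01 1.363e+00 1.000e-03 7.150e-01] F [ 0.3 -0.4 -1.9] gap 0.0126
67.2 shift [-0.002   0.0184 -0.0018] rot [ 0.0005 -0.0003 -0.0004]
247.2 shift [-0.002   0.0184 -0.0018] rot [-3.1411e+00  6.0000e-04 -5.0000e-04]
```

>>> drive_tool --moves '[[[0,0.018,-0.002,0,0,0,255],[0,0.018,-0.002,0,0,0,255],[0,0.018,-0.002,0,0,0,255],[0.015,0.018,-0.002,0,0,0,255],[0.015,0.018,-0.002,0,0,0,255]]]'

```text
clock: 5.28
tcp_pos: [0.5966, 0.2955, 0.206]
orientation: [0.692, 0.14, 0.694, -0.14]
wrist_force: [-0.4, -0.4, -2.3]
finger_gap: 0.0133
```

```bash
python3 - <<'E'
from h import *
a=cams.read_camera('scene');b=cams.read_camera('side')
plan([.598,.297,.137],67.2)
cv2.imwrite('pics/s5.png',np.hstack([cv2.resize(a[80:230,320:480],(400,375),interpolation=cv2.INTER_CUBIC),cv2.resize(b[70:190,195:323],(400,375),interpolation=cv2.INTER_CUBIC)]))
E
```

```text
clock 5.375 tcp [0.5973 0.296  0.2076] yaw y 67.18 x axis [-0.001  0.    -1.   ] j [0.34  0.505 0.276 1.343 0.    0.738] F [-0.3 -1.5 -2.3] gap 0.0127
67.2 shift [0.0706 0.0012 0.0003] rot [-0.0003 -0.0012  0.0004]
247.2 shift [0.0706 0.0012 0.0003] rot [3.1413e+00 6.0000e-04 1.8000e-03]
```

View pics/s5.png

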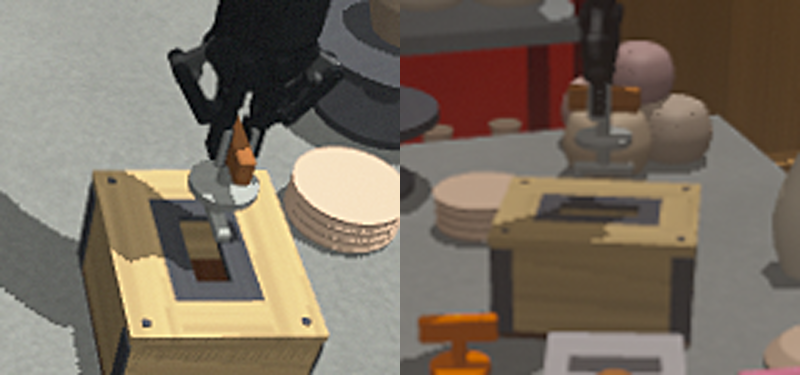

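Both views show the foot over the slot and parallel to it (foot at left panel (222,228) and right panel (603,168)). Lowering.

>>> drive_tool --moves '[[[0.01,0.001,0,0,0,0,255],[0.025,0.001,0,0,0,0,255],[0.04,0.001,0,0,0,0,255],[0.055,0.001,0,0,0,0,255],[0.06,0.001,0,0,0,0,255]]]'

```text
clock: 6.0
tcp_pos: [0.5967, 0.2967, 0.1455]
orientation: [0.692, 0.139, 0.694, -0.14]
wrist_force: [0.3, 0.8, -2.4]
finger_gap: 0.0128
```

```bash
python3 - <<'E'
from h import *
a=cams.read_camera('scene');b=cams.read_camera('side')
plan([.598,.297,.14],67.2)
cv2.imwrite('pics/s6.png',np.hstack([cv2.resize(a[80:230,320:480],(400,375),interpolation=cv2.INTER_CUBIC),cv2.resize(b[70:190,195:323],(400,375),interpolation=cv2.INTER_CUBIC)]))
E
```

```text
clock 6.1 tcp [0.5971 0.2968 0.1465] yaw y 67.18 x axis [-0.003 -0.    -1.   ] j [3.410e-01 5.270e-01 1.620e-01 1.209e+00 1.000e-03 7.390e-01] F [-0.4 -0.1 -2.2] gap 0.0131
67.2 shift [0.0065 0.0005 0.0007] rot [-0.0003 -0.0024  0.0015]
247.2 shift [0.0065 0.0005 0.0007] rot [3.1413e+00 2.3000e-03 3.8000e-03]
```

View pics/s6.png

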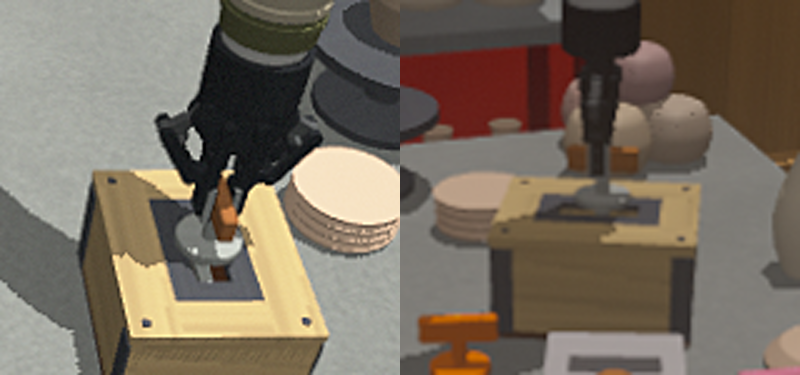

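The foot has gone into the slot with no contact force. I'll lower to about 4 mm above seating, then turn.

>>> drive_tool --moves '[[[0.004,0,0.001,0,0,0,255],[0.007,0,0.001,0,0,0,255],[0.007,0,0.001,0,0,0,255],[0.007,0,0.001,0.12,0,0,255],[0.007,0,0.001,0.28,0,0,255]]]'

```text
clock: 6.72
tcp_pos: [0.5982, 0.2965, 0.1398]
orientation: [0.666, 0.237, 0.667, -0.237]
wrist_force: [-1.1, -0.3, -2.7]
finger_gap: 0.0131
```

```bash
python3 - <<'E'
from h import *
plan([.598,.297,.139],-22.8)
E
```

```text
clock 6.725 tcp [0.5982 0.2965 0.1398] yaw y 50.86 x axis [-0.002 -0.    -1.   ] j [3.400e-01 5.310e-01 1.530e-01 1.195e+00 1.000e-03 1.023e+00] F [-1.1 -0.3 -2.7] gap 0.0131
-22.8 shift [ 0.0008  0.0003 -0.0004] rot [ 1.2856e+00 -4.0000e-04  2.5000e-03]
157.2 shift [ 0.0008  0.0003 -0.0004] rot [-1.856e+00 -2.700e-03 -4.000e-04]
```

>>> drive_tool --moves '[[[0,0,0,0.17,0,0,255],[0,0,0,0.34,0,0,255],[0,0,0,0.51,0,0,255],[0,0,0,0.68,0,0,255],[0,0,0,0.85,0,0,255]]]'

```text
clock: 7.35
tcp_pos: [0.5983, 0.2965, 0.1402]
orientation: [0.508, 0.491, 0.508, -0.492]
wrist_force: [0.1, -0.1, -2.3]
finger_gap: 0.0127
```

```bash
python3 - <<'E'
from h import *
plan([.598,.297,.139],-22.8)
E
```

```text
clock 7.35 tcp [0.5983 0.2965 0.1402] yaw y 1.84 x axis [-0.002 -0.    -1.   ] j [3.400e-01 5.310e-01 1.530e-01 1.195e+00 1.000e-03 1.879e+00] F [ 0.1 -0.1 -2.3] gap 0.0127
-22.8 shift [ 0.0012 -0.0003 -0.0005] rot [4.3e-01 4.0e-04 1.8e-03]
157.2 shift [ 0.0012 -0.0003 -0.0005] rot [-2.7116e+00 -2.4000e-03  6.0000e-04]
```

>>> drive_tool --moves '[[[0,0,0,0.17,0,0,255],[0,0,0,0.34,0,0,255],[0,0,0,0.43,0,0,255],[0,0,0,0.43,0,0,255],[0.002,0,0,0.43,0,0,255]]]'

```text
clock: 7.98
tcp_pos: [0.5986, 0.2966, 0.1385]
orientation: [-0.391, -0.588, -0.392, 0.589]
wrist_force: [0.6, 0.4, -2.3]
finger_gap: 0.0127
```

>>> drive_tool --moves '[[[0.001,0,0,0,0,0,255],[0.002,0,0,0,0,0,255],[0.002,0,0,0,0,0,255],[0.003,0,0,0,0,0,255],[0.003,0,0,0,0,0,255]]]'

```text
clock: 8.6
tcp_pos: [0.5986, 0.2966, 0.1361]
orientation: [-0.392, -0.589, -0.392, 0.589]
wrist_force: [-1.3, -1.4, 2.4]
finger_gap: 0.013
```

```bash
python3 - <<'E'
from h import *
a=cams.read_camera('scene');b=cams.read_camera('side')
plan([.598,.297,.135],-22.8)
cv2.imwrite('pics/s7.png',np.hstack([cv2.resize(a[80:230,320:480],(400,375),interpolation=cv2.INTER_CUBIC),cv2.resize(b[70:190,195:323],(400,375),interpolation=cv2.INTER_CUBIC)]))
E
```

```text
clock 8.7 tcp [0.5986 0.2966 0.136 ] yaw y -22.71 x axis [-0.001  0.    -1.   ] j [0.34  0.533 0.145 1.184 0.    2.307] F [-1.7 -0.3  2.6] gap 0.0129
-22.8 shift [ 0.001  -0.0007 -0.0001] rot [ 0.0015 -0.      0.0007]
157.2 shift [ 0.001  -0.0007 -0.0001] rot [-3.1401e+00 -1.1000e-03 -0.0000e+00]
```

View pics/s7.png

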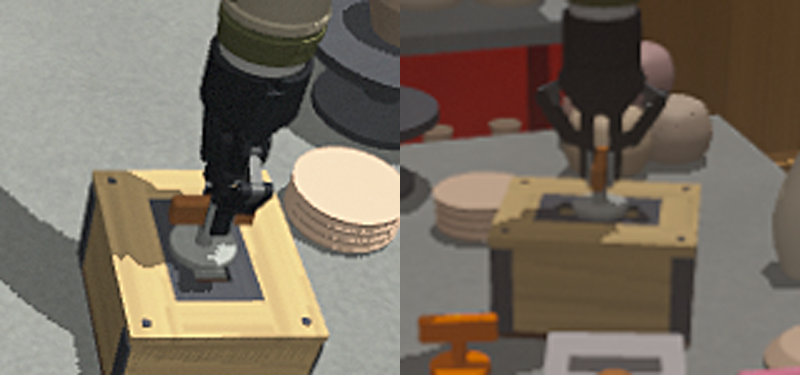

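The vertical force went from -2.3 to +2.6 N, so the collar has touched the lid, and the bar is across the slot. Releasing.

>>> drive_tool --moves '[[[0,0,0,0,0,0,220],[0,0,0,0,0,0,180],[0,0,0,0,0,0,120],[0,0,0,0,0,0,60],[0,0,0,0,0,0,0]]]' --squeeze 20

```text
clock: 9.32
tcp_pos: [0.5987, 0.2967, 0.136]
orientation: [-0.392, -0.589, -0.392, 0.589]
wrist_force: [-1.0, -0.1, -0.2]
finger_gap: 0.0775
```

>>> drive_tool --moves '[[[-0.01,0,0,0,0,0,0],[-0.03,0,0,0,0,0,0],[-0.06,0,0,0,0,0,0],[-0.09,0,0,0,0,0,0],[-0.12,0,0,0,0,0,0]]]'

```text
clock: 9.95
tcp_pos: [0.5988, 0.2966, 0.2579]
orientation: [0.392, 0.589, 0.392, -0.588]
wrist_force: [-0.1, -0.4, -0.3]
finger_gap: 0.0858
```

```bash
python3 - <<'E'
from h import *
np.set_printoptions(precision=4,suppress=True)
a=cams.read_camera('scene');b=cams.read_camera('side')
st=readout.get_state();w=cams.read_camera('wrist')
plan([.598,.297,.135],-22.8)
cv2.imwrite('pics/s8.png',np.hstack([cv2.resize(a[80:230,320:480],(400,375),interpolation=cv2.INTER_CUBIC),cv2.resize(b[70:190,195:323],(400,375),interpolation=cv2.INTER_CUBIC)]))
cv2.imwrite('pics/w8.png',w)
E
```

```text
clock 10.1 tcp [0.5999 0.297  0.2589] yaw y -22.71 x axis [ 0.004  0.002 -1.   ] j [0.34  0.502 0.396 1.46  0.001 2.307] F [-0.1  0.8 -0.8] gap 0.0855
-22.8 shift [ 0.1239 -0.0021  0.0012] rot [ 0.0016 -0.0035 -0.0031]
157.2 shift [ 0.1239 -0.0021  0.0012] rot [-3.14    0.0048 -0.0055]
```

View pics/s8.png

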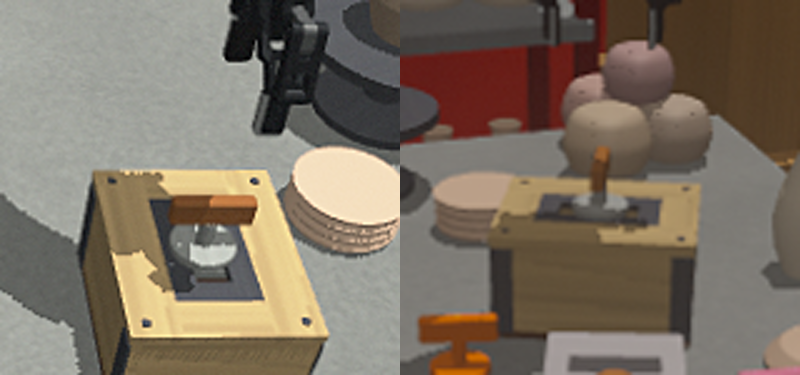

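View pics/w8.png

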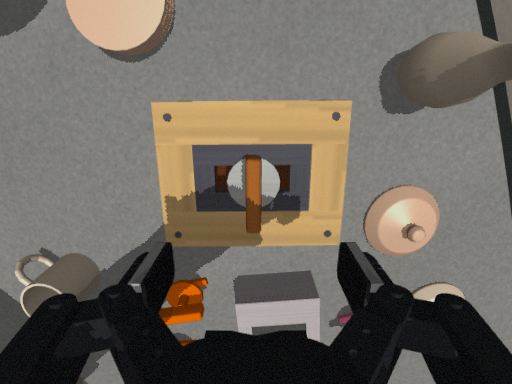

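Key standing across the slot, centred in it in the wrist view (collar at (254,182), bar columns 246–261). I'll check uprightness against projected geometry before handing in.

```bash
python3 - <<'E'
from h import *
yaw=np.radians(67.2);c=np.array([.598,.297,.110])
ux=np.array([np.cos(yaw),np.sin(yaw),0]);uy=np.array([-ux[1],ux[0],0]);uz=np.array([0,0,1])
E=[]
for z in(.032,.056):
  E.append(np.array([c+sx*.035*ux+sy*.007*uy+z*uz for sx,sy in((1,1),(1,-1),(-1,-1),(-1,1))]))
th=np.linspace(0,2*np.pi,40);E.append(np.array([c+.028*(np.cos(t)*ux+np.sin(t)*uy)+.008*uz for t in th]))
E.append(np.array([c+.04*sx*uy+.015*sy*ux for sx,sy in((1,1),(1,-1),(-1,-1),(-1,1))]))
out=[]
for n,(u,v) in dict(scene=(375,145),side=(225,110)).items():
    im=cams.read_camera(n);k=6
    cr=cv2.resize(im[v:v+66,u:u+66],None,fx=k,fy=k,interpolation=cv2.INTER_CUBIC)
    for P in E: cv2.polylines(cr,[(((proj(n,P)-[u,v])+.5)*k).astype(int).reshape(-1,1,2)],True,(0,255,0),1)
    out.append(cr)
cv2.imwrite('pics/chk.png',np.hstack(out))
print(readout.get_state()['wrist_force'])
E
```

```text
[-0.50427818 -1.1312143  -0.28081262]
```

View pics/chk.png

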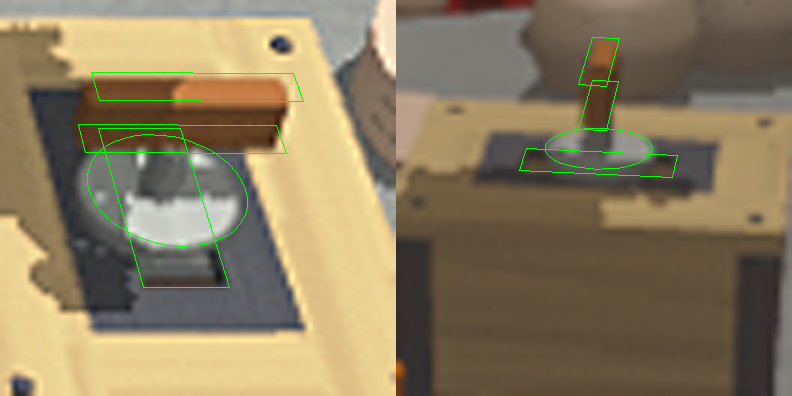

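The collar and bar overlays sit about 1 px (2 mm) off, by the same amount in both parts, so there is no tilt. Handing in.

```bash
python3 -c "
from workcell import env
print(env.hand_in())"
```

```text
the job is handed in; nothing more can be done
None
```

The brown bar-handled key is now in the empty box's slot, turned across it, and the job is handed in; the hand-in reports no verdict. I lifted the key out of the rack, passed its foot lengthwise through the slot and turned it 90°. I then lowered it until the collar touched the lid, released it and backed the gripper off about 120 mm. The robot's clock was at about 10 s of the 40 s allowed.

- **Position:** at release the tool was about 1 mm from the measured slot centre and turned to within 0.1° of square across the slot. The height put the handle about 45 mm above the lid.
- **Contact:** the vertical force went from -2.3 to +2.6 N as the collar touched. Wrist force readings stayed under about 6 N.
- **Pictures after release:** they show the key standing free and upright with its bar across the slot.
- **Disagreement:** the projected outline was about 1 px (roughly 2 mm) off in the scene and side views. That is about the calibration error, and it was similar for collar and bar, so I saw no tilt.

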